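# Turn the inspection stage once round and lock it

## Robot

A 6-joint arm with a two-finger parallel gripper is mounted at the origin on the work surface. World frame = base frame: x ahead of the robot, y to its left, z up, the work surface at z = 0. Lengths are in mm, angles in rad, forces in N, time in s.
With the tool pointing down it reaches from about 350 to 975 mm from the base axis. Payload 7.1 kg.
Tool frame: the origin (TCP) lies at the very end of the fingers, on their centre line; the grasp point (between the pads) lies 19 mm behind it; y points along the fingers, z is the direction in which the jaws open and shut, and the axes are right-handed (so a half turn about y gives the same grasp; the last joint's range is limited). The gripper opens to 88 mm and grips with 3 to 60 N. Pads are 20 mm wide; open, the fingers measure 115 mm over their backs; the gripper's body (75 mm by 178 mm) begins 61 mm behind the grasp point.
Start: joints at [1.289, 0.423, 1.63, -0, 1.089, -0.019], TCP at [162.334, 603.533, 222.675] pointing down, gripper open.
Joint ranges: [-3, 3], [-0.9, 2.11], [0.09, 2.58], [-1.31, 4.45], [0.11, 2.69], [-2.54, 2.54]. Speed limits (rad/s): [2.39, 2.39, 3.01, 3.14, 3.14, 3.14].

## Interface

Orientations are given as a unit quaternion [w, x, y, z].
In Python, from workcell import manip, read_camera, calibration gives the robot as it stands. The module is installed in compiled form; this text tells all that it offers. Calls block until the motion is done:
- manip.movep(position, orientation): joint-space move of the TCP to a pose.
- manip.move_l(position, velocity=150, attitude=None): straight line of the TCP; attitude=None keeps the orientation; velocity is the mean speed in mm/s.
- manip.move_j(angles): joint-space move.
- manip.move_gripper(opening, grip_force=None): finger opening in mm; grip_force is the grip in N (None keeps the last); returns when the fingers have stopped.
- manip.pause(seconds).
- manip.solve_ik(position, orientation): joint angles nearest the present ones, or None.
- manip.read_state(): the state.
- read_camera(name): name is "scene" or "top" or "wrist"; returns the picture (384x512x3 uint8, red, green, blue); there is no depth.
- calibration(name): a dict with "intrinsics" (3x3 intrinsics, pixels), "R" (3x3) and "t" (3): a world point X has camera coordinates R X + t. Camera axes: x right, y down, z forward; pixel columns grow to the right and rows downward; lengths in mm; the calibration is good to about 2 mm. A picture is of the moment at which its call begins: read the wrist's pose just before it. calibration takes no time and is no camera call; for the wrist camera it gives the pose at the moment of the call.
A pose or a line that the arm cannot do raises manip.IKError and nothing moves.
- manip.job_done(): hands the job in, once; it reports no verdict.
The state is a dict: "clock": time; "q": joint angles; "qd": joint speeds; "effort": joint torques, N m; "tcp_pos": TCP position; "tool_rot": TCP orientation; "contact_force": force on the tool from outside, world axes, zero at the start; "moment": the same for the moment, N m; "gripper_width": finger opening in mm.
Only numpy, scipy, OpenCV 4.12 (cv2) and the standard library are available. Lean on these libraries where they do the work, as an engineer would, in place of code of your own. Each camera call takes 0.05 s, during which the arm holds its last target. There are 200 camera calls.

## Task

Turn the circuit board once right round for inspection: push the turntable counter-clockwise (seen from above) by its knob, let the rim notch pass the guide block once, and stop when the notch comes into line with the guide block's slot for the second time. Then take the flat locking blade from its rack and push it down through the slot and the notch until its handle sits on the guide block, and let go. Do not touch the board, and leave the other things on the bench where they are.

Things in the scene. Friction and masses are not known exactly. Their poses are not given: they have to be found in the camera images.
- stage: fixed grey base of the rotary stage: drum 170 mm across, 30 mm high, carrying the turntable. Origin on the bench at the turntable's axis, z up; its -x axis points to the guide block, which is 44 mm wide (y), 50 mm high and stands 113 to 138 mm from the axis. The block's slot is 7 mm wide (y), runs radially, is open on top and towards the turntable, ends at a wall 130 mm from the axis, 42 mm deep.
- guide_mouth (a point): the blade's place: on the centre line of the seated blade, level with the guide block's top (50 mm above the bench), 113 mm from the turntable's axis along the stage's -x; axes as stage. The seated blade sits half in the block's slot, half in the turntable's notch, its width radial (either way round), its lower end 36 mm below this point, its handle resting on the block.
- turntable (a joint): turntable angle, rad, growing counter-clockwise seen from above, counted on over full turns. 0: notch in line with the guide slot. It starts between -1.6 and -0.4: the notch first passes the slot at 0 and is to be stopped in line the second time, at 6.283. Even friction (about 3 N at the knob); it stays where it is left; no end stops, no detent.
- notch (a point): middle of the rim notch at the disc's upper face, at 102 mm radius; its -x axis points outwards. The turntable is a bare aluminium disc, 109 mm radius (faceted rim), 12 mm thick, upper face 44 mm above the bench. The only notch is 10 mm wide, cut through the full thickness from 94 mm radius outwards; a thin black line on the disc leads to it.
- knob_top (a point): centre of the top of the turntable's knob: an upright black round post, 20 mm diameter, 36 mm high above the disc (top 80 mm above the bench), fixed on the disc at 70 mm radius, diametrically opposite the notch.
- board: small green circuit board, 60 x 40 mm, clamped between two steel bars at the centre of the turntable and turning with it; nothing of it lies beyond 36 mm radius or stands more than 10 mm above the disc. Origin on the disc's upper face at the axis. Not to be touched.
- blade: loose locking blade, about 60 g: flat steel 30 mm wide (its x), 4 mm thick (its y), 36 mm long, the last 6 mm thinned to 26 x 2 mm; above it a black plastic handle 34 (x) x 16 (y) x 42 mm high whose lower face is the shoulder. Origin at the middle of its lower end, z up: shoulder at 36 mm, handle top at 78 mm. It starts upright in the rack.
- rack: fixed grey block 60 x 50 mm, 42 mm high, with a slot 35 x 7 mm along its x in which the blade is parked upright, hanging on its shoulder. Origin at the middle of its underside.
- jar: small white jar, 44 mm across, 45 mm high; bystander. Origin at its underside.
- squeeze: clear squeeze bottle, 48 mm across, 120 mm high; bystander. Origin at its underside.
- spray: spray can, 56 mm across, 160 mm high; bystander. Origin at its underside.
- driver: screwdriver with black handle, about 150 mm long, lying on the bench beyond the stage; bystander.
Mind the look-alikes: they are no part of the job. What is shaped like the blade but purple is not meant.

How it is judged (in metres and radians):
On the way:
1. the turntable has gone a full turn counter-clockwise and come to the lock position for the second time, with the blade not yet in the guide (value of joint turntable above 6.213 rad and distance between blade and guide_mouth above 0.05 m), for 0.1 s.
At the end, for the whole second after the job is handed in: the turntable stands at 6.283 rad within 0.07 rad; the blade is upright within 0.12 rad in slot and notch, its lower end within 7 mm of the guide mouth's centre line and at least 33 of its 36 mm below the guide block's top; both at rest, the robot clear (value of joint turntable between 6.213 and 6.353 rad and z of blade in the frame of guide_mouth below -0.033 m and horizontal distance between blade and guide_mouth below 0.007 m and angle between blade's own z axis and vertical below 0.12 rad and linear speed of blade below 0.02 m/s and velocity of joint turntable between -0.05 and 0.05 rad/s); the robot touches nothing.
It fails at once if a bystander (jar, squeeze bottle, spray can or screwdriver) was shifted by more than 30 mm (distance of any of jar, squeeze, spray, driver from where it was at the start of the episode above 0.03 m).
It fails at once if the robot touched the circuit board (contact force between any of the fingers, the arm, blade and board above 1 N).
It fails at once if the turntable was turned well past the lock position (by more than 0.5 rad) (value of joint turntable above 6.783 rad).
It also fails if it takes over 72 s, if anything falls off the work surface, if the arm or the gripper's body presses on something with over 40 N, if the wrist force passes 120 N, or if a joint passes its speed limit or range.

## Working session

There is one attempt and no reset: what is moved stays moved. The work goes in short steps, each a Python script; the robot and the scene stay as the last script left them, time stands still between calls to the robot, and variables do not carry over. Pictures are saved under pics/ and viewed, about 8 in all and at most 12, crops included, and the job is handed in when it is done.

```bash
mkdir -p pics; python3 - <<'E'
from workcell import manip, read_camera, calibration
import cv2, numpy as np
for n in ("scene","top"):
    im=read_camera(n); cv2.imwrite(f"pics/{n}0.png",im[:,:,::-1])
    c=calibration(n); print(n,np.round(c["intrinsics"],1).tolist(),np.round(c["R"],3).tolist(),np.round(c["t"],1).tolist())
a=cv2.imread("pics/top0.png"); cv2.imwrite("pics/top0b.png",cv2.resize(a,(800,600),interpolation=cv2.INTER_CUBIC))
s=manip.read_state(); print(s["tcp_pos"],s["tool_rot"],s["clock"])
E
```

```text
scene [[478.7, 0.0, 252.2], [0.0, 478.7, 186.9], [0.0, 0.0, 1.0]] [[0.652, 0.759, -0.012], [0.464, -0.411, -0.785], [-0.6, 0.506, -0.62]] [-371.7, -194.6, 1435.1]
top [[430.8, 0.0, 255.2], [0.0, 430.8, 189.6], [0.0, 0.0, 1.0]] [[0.029, -1.0, -0.007], [-0.995, -0.028, -0.094], [0.094, 0.009, -0.996]] [-23.4, 587.2, 1184.8]
[162.22331324 603.08461433 221.98571916] [-0.70054959  0.70147122 -0.09271959  0.09258231] 0.1
```

View pics/top0b.png

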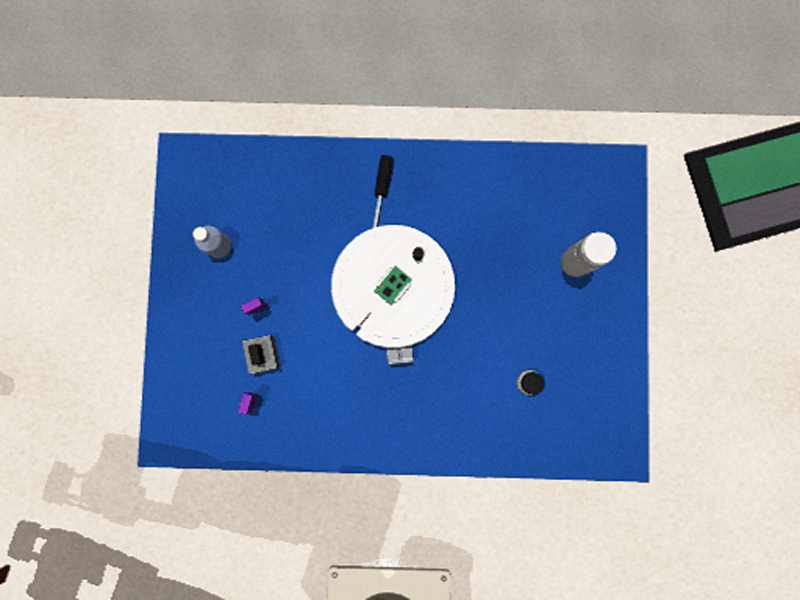

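View pics/scene0.png

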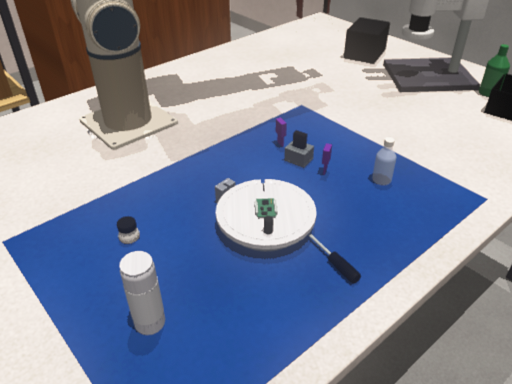

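The top view shows the disc at (393,286), knob (418,254), notch (358,330), guide block (400,356). Candidates for the blade are the black handle in the grey rack (260,354) and the purple pieces at (254,305) and (248,403), which are the look-alikes. The one in the rack is the blade.

```bash
cat > h.py <<'E'
from workcell import manip, read_camera, calibration
import cv2, numpy as np
from scipy.spatial.transform import Rotation as Ro
def ray(c,uv,z):
    uv=np.atleast_2d(uv).astype(float); K,R,t=[np.array(c[k],float) for k in("intrinsics","R","t")]
    d=np.c_[uv,np.ones(len(uv))]@np.linalg.inv(K).T@R; o=-R.T@t
    return o+d*((z-o[2])/d[:,2])[:,None]
def proj(c,X):
    K,R,t=[np.array(c[k],float) for k in("intrinsics","R","t")]
    p=(np.atleast_2d(X)@R.T+t)@K.T; return p[:,:2]/p[:,2:]
def quat(phi):  # tool y down, jaw axis z at world yaw phi
    z=np.array([np.cos(phi),np.sin(phi),0]); y=np.array([0,0,-1.]); x=np.cross(y,z)
    q=Ro.from_matrix(np.c_[x,y,z]).as_quat(); return [q[3],q[0],q[1],q[2]]
def blobs(mask,amin=5):
    n,l,s,c=cv2.connectedComponentsWithStats(mask.astype(np.uint8)); return [(s[i,4],c[i],l==i) for i in range(1,n) if s[i,4]>=amin]
E
python3 - <<'E'
from h import *
im=cv2.cvtColor(cv2.imread("pics/top0.png"),cv2.COLOR_BGR2RGB); c=calibration("top"); f=512/800
def win(u,v,r): m=np.zeros(im.shape[:2],bool); m[int(v*f)-r:int(v*f)+r,int(u*f)-r:int(u*f)+r]=1; return m
v=im.max(2).astype(int); sat=v-im.min(2)
# disc
b=max(blobs((v>150)&(sat<60)&win(393,280,42)),key=lambda x:x[0])
ct=max(cv2.findContours(b[2].astype(np.uint8),cv2.RETR_EXTERNAL,cv2.CHAIN_APPROX_NONE)[0],key=len)
p=ray(c,cv2.convexHull(ct)[:,0],44)[:,:2]
(e,sz,a)=cv2.minEnclosingCircle(p.astype(np.float32))+(0,); print("disc",e,sz)
k=max(blobs((v<70)&win(418,254,9)),key=lambda x:x[0]); print("knob",k[0],ray(c,k[1],75))
g=blobs((sat<40)&(v>60)&win(400,358,10)&~b[2]); print("guide",[(x[0],ray(c,x[1],50)[0].round()) for x in g])
h=max(blobs((v<60)&win(260,354,10)),key=lambda x:x[0]); print("handle",h[0],ray(c,h[1],80))
gm=max(blobs((sat<45)&(v>0)&win(260,354,15)),key=lambda x:x[0]); print("rack",gm[0],ray(c,gm[1],42))
ct=max(cv2.findContours(gm[2].astype(np.uint8),0,1)[0],key=len);r=cv2.minAreaRect(ct);print(r)
print(ray(c,cv2.boxPoints(r),42).round())
for phi in np.arange(-3,3.2,.5):
    q=manip.solve_ik([560,0,250],quat(phi)); print(round(phi,1),None if q is None else np.round(q,2))
E
```

```text
disc (617.6737060546875, 5.863216400146484) 120.71196746826172
knob 42 [[658.43230648 -37.17047447  75.        ]]
guide [(np.int32(184), array([485., -10.,  50.]))]
handle 109 [[476.42657453 234.71241126  80.        ]]
rack 444 [[476.76567349 234.54721558  42.        ]]
((166.80767822265625, 226.53846740722656), (22.16111946105957, 20.19995880126953), 78.69007110595703)
[[500. 269.  42.]
 [513. 215.  42.]
 [454. 200.  42.]
 [441. 254.  42.]]
-3.0 None
-2.5 [-0.02  0.3   1.75 -0.    1.09  2.48]
-2.0 [-0.02  0.3   1.75 -0.    1.09  1.98]
-1.5 [-0.02  0.3   1.75 -0.    1.09  1.48]
-1.0 [-0.02  0.3   1.75 -0.    1.09  0.98]
-0.5 [-0.02  0.3   1.75 -0.    1.09  0.48]
0.0 [-0.02  0.3   1.75 -0.    1.09 -0.02]
0.5 [-0.02  0.3   1.75 -0.    1.09 -0.52]
1.0 [-0.02  0.3   1.75 -0.    1.09 -1.02]
1.5 [-0.02  0.3   1.75 -0.    1.09 -1.52]
2.0 [-0.02  0.3   1.75 -0.    1.09 -2.02]
2.5 [-0.02  0.3   1.75 -0.    1.09 -2.52]
3.0 None
```

```bash
python3 - <<'E'
from h import *
import json
out={}
for n,p,phi in(("rack",[440,235,230],0),("stage",[540,0,400],0.0)):
    manip.movep(p,quat(phi)); manip.pause(.2)
    c=calibration("wrist"); im=read_camera("wrist"); cv2.imwrite(f"pics/w_{n}.png",im[:,:,::-1])
    out[n]={k:np.array(v).tolist() for k,v in c.items()}
    print(proj(c,[[476,235,42],[617,3,44]]).round(), (-np.array(c["R"]).T@c["t"]).round())
json.dump(out,open("wc.json","w"))
print(manip.read_state()["clock"])
a=[cv2.resize(cv2.imread(f"pics/w_{n}.png"),(400,300),interpolation=cv2.INTER_AREA) for n in out]
cv2.imwrite("pics/w0.png",np.hstack(a))
E
```

```text
[[285. 177.]
 [372. 324.]] [439. 301. 393.]
[[222.  27.]
 [298. 159.]] [539.  66. 562.]
3.4667
```

View pics/w0.png

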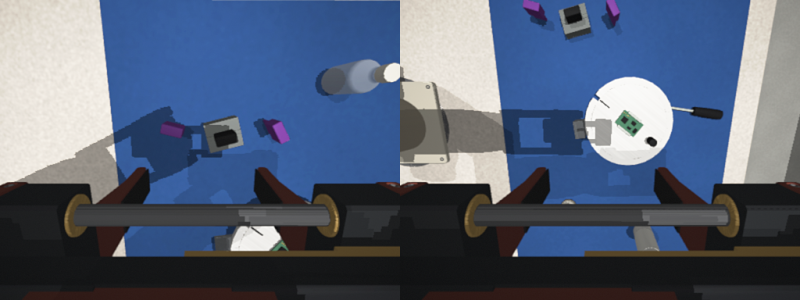

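```bash
python3 - <<'E'
from h import *
import json
from scipy.optimize import least_squares
W=json.load(open("wc.json"))
def disc(im,c,guess):
    v=im.max(2).astype(int); sat=v-im.min(2)
    th=np.arange(0,2*np.pi,.02); P=[]
    for t in th:  # radial search for white->dark edge
        r=np.arange(90,125,.5); X=np.c_[guess[0]+r*np.cos(t),guess[1]+r*np.sin(t),np.full(len(r),44)]
        uv=proj(c,X).astype(np.float32); w=cv2.remap((im.min(2)).astype(np.float32),uv[:,0][None],uv[:,1][None],1)[0]
        d=np.diff(w); i=d.argmin()
        if -d[i]>6: P.append(X[i,:2])
    P=np.array(P); s=least_squares(lambda p:np.hypot(*(P-p).T)-109,guess,loss="soft_l1"); return s.x,np.median(abs(s.fun)),len(P)
for n,im,c in(("top","top0",calibration("top")),("wrist","w_stage",W["stage"])):
    im=cv2.cvtColor(cv2.imread(f"pics/{im}.png"),cv2.COLOR_BGR2RGB)
    e,m,k=disc(im,c,np.array([617.,3.])); e,m,k=disc(im,c,e); print(n,"axis",e,m,k)
    # dark things in rectified top-down map at z=44
    v=im.max(2).astype(int)
    g=np.stack(np.meshgrid(np.arange(-150,131,1.),np.arange(-131,131,1.)),-1)  # dx, dy
    X=np.c_[g.reshape(-1,2)+e,np.full(g[...,0].size,50)]
    uv=proj(c,X).reshape(g.shape).astype(np.float32)
    rect=cv2.remap(im,uv[...,0],uv[...,1],cv2.INTER_LINEAR)
    cv2.imwrite(f"pics/r_{n}.png",rect[:,:,::-1])
    kb=[b for b in blobs((v<75)) if np.linalg.norm(ray(c,b[1],78)[0,:2]-[656,-38])<25]
    print(" knob",[(b[0],ray(c,b[1],78)[0].round(1)) for b in kb])
a=[cv2.imread(f"pics/r_{n}.png") for n in("top","wrist")]
# handle close view
c=W["rack"]; im=cv2.cvtColor(cv2.imread("pics/w_rack.png"),cv2.COLOR_BGR2RGB)
x,y=np.meshgrid(np.arange(425,530,.4),np.arange(185,290,.4))
uv=proj(c,np.c_[x.ravel(),y.ravel(),np.full(x.size,84)]).reshape(*x.shape,2).astype(np.float32)
r=cv2.remap(im,uv[...,0],uv[...,1],cv2.INTER_LINEAR)[:,:,::-1]
cv2.imwrite("pics/m1.png",np.hstack([a[0],a[1],r[:262,:230]]))
E
```

```text
top axis [606.44707126   5.32851157] 0.5714640764728216 315
 knob [(np.int32(44), array([658.2, -36.8,  78. ]))]
wrist axis [606.92153236   7.10958596] 0.8202009539148918 315
 knob [(np.int32(105), array([658.4, -33.1,  78. ]))]
```

View pics/m1.png

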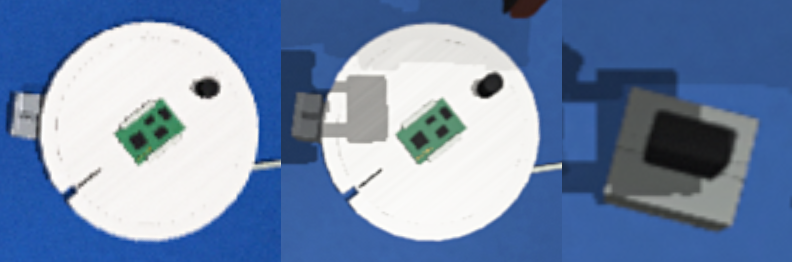

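The purple pieces sit beside the rack, and the black handle in the grey rack slot (crop at 690,143) is confirmed as the blade. In the rectified views the notch is about (-82,+62) mm from the axis and the guide about (-125,-16) mm. That makes the stage yaw about 0.124 and the turntable start about -0.77. Now I'll turn it.

```bash
cat > turn.py <<'E'
from h import *
A=np.array([606.7,6.2]); Z=53
def at(th,k,z=Z,r=70): return [A[0]+r*np.cos(th),A[1]+r*np.sin(th),z], quat(th+np.pi/2+k*np.pi)
def grab(th,k):
    manip.move_gripper(60)
    p,q=at(th,k,130); manip.movep(p,q)
    p,q=at(th,k); manip.move_l(p,120); manip.move_gripper(10,20)
    s=manip.read_state(); print("grab",round(s["gripper_width"],1),s["contact_force"].round(1) if hasattr(s["contact_force"],"round") else s["contact_force"])
def sweep(a,b,k,v=75):
    F=0
    for th in np.linspace(a,b,int(np.ceil(abs(b-a)/.3))+1)[1:]:
        p,q=at(th,k); manip.move_l(p,v,q); F=max(F,np.linalg.norm(manip.read_state()["contact_force"]))
    s=manip.read_state(); print("swept",b,"Fmax",round(F,1),"w",round(s["gripper_width"],1),"t",round(s["clock"],1))
def release():
    manip.move_gripper(60); p=list(manip.read_state()["tcp_pos"]); p[2]=135; manip.move_l(p,150)
E
python3 - <<'E'
from turn import *
grab(-.647,-1); sweep(-.647,2.6,-1)
s=manip.read_state(); print(s["gripper_width"],s["tcp_pos"],s["clock"])
im=read_camera("top"); cv2.imwrite("pics/top1.png",im[80:270,150:350,::-1])
E
python3 -c "
import cv2;a=cv2.imread('pics/top1.png');cv2.imwrite('pics/top1.png',cv2.resize(a,None,fx=3,fy=3))"
```

```text
grab 19.7 [-0.7  1.1  0.9]
swept 2.6 Fmax 9.8 w 19.1 t 12.3
19.059300744089157 [546.63309357  42.05242526  53.10392255] 12.325
```

View pics/top1.png

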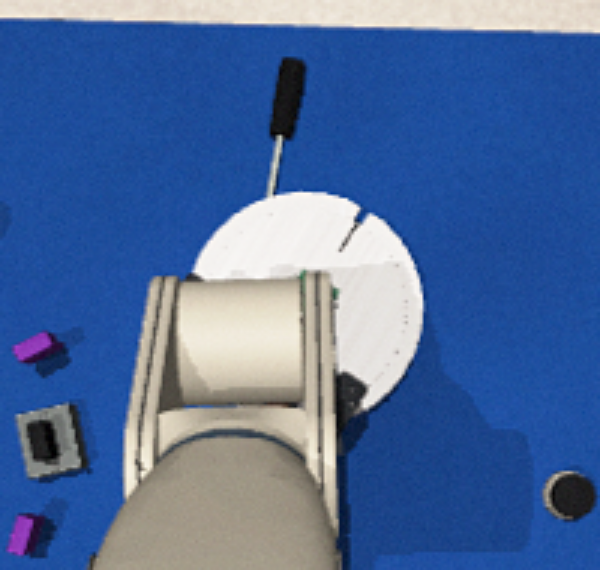

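The notch has moved with the knob, now at (362,215). I'll regrasp and finish the turn, then look closely at the guide and notch.

```bash
python3 - <<'E'
from turn import *
import json
release(); grab(2.6,-2); sweep(2.6,6.40,-2); release()
# view of guide from nearly straight above: wrist camera sits +y-side for phi=0
manip.movep([495,-75,200],quat(0)); manip.pause(.2)
c=calibration("wrist"); im=read_camera("wrist"); cv2.imwrite("pics/w_g.png",im[:,:,::-1])
json.dump({k:np.array(v).tolist() for k,v in c.items()},open("wg.json","w"))
print(proj(c,[[494,-8,50],[606,6,44]]).round())
x,y=np.meshgrid(np.arange(450,560,.2),np.arange(-50,40,.2))
uv=proj(c,np.c_[x.ravel(),y.ravel(),np.full(x.size,50)]).reshape(*x.shape,2).astype(np.float32)
cv2.imwrite("pics/g1.png",cv2.remap(im,uv[...,0],uv[...,1],cv2.INTER_LINEAR)[:,:,::-1])
print(manip.read_state()["clock"])
E
```

```text
grab 19.4 [-0.4  0.3  2.4]
swept 6.4 Fmax 8.3 w 19.4 t 24.0
[[257. 125.]
 [354. 112.]]
27.05
```

View pics/g1.png

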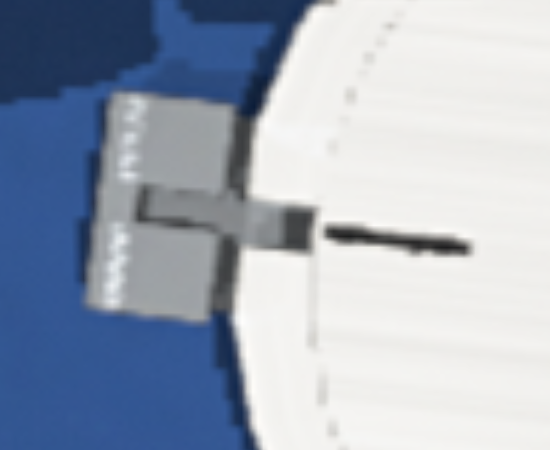

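The view shows the block's slot centred at about (140,203) to (226,213), and the notch end centre at (312,230). The notch is about 0.015 rad short of in line, which is well within tolerance. To cancel the hand-camera offset I'll view the guide at ±90° yaw, and the blade as well.

```bash
python3 - <<'E'
from h import *
def shot(p,phi,cx,cy,z):
    manip.movep(p,quat(phi)); manip.pause(.15)
    c=calibration("wrist"); im=read_camera("wrist"); print((-np.array(c["R"]).T@c["t"]).round(), manip.read_state()["clock"])
    x,y=np.meshgrid(np.arange(cx-40,cx+40,.2),np.arange(cy-40,cy+40,.2))
    uv=proj(c,np.c_[x.ravel(),y.ravel(),np.full(x.size,z)]).reshape(*x.shape,2).astype(np.float32)
    return cv2.remap(im,uv[...,0],uv[...,1],cv2.INTER_CUBIC)[:,:,::-1]
h=np.pi/2
a=shot([561,-7,180],h,500,-7,50); b=shot([429,-7,180],-h,500,-7,50)
R=np.array([476,235]); ph=.23-h; d=66*np.array([-np.sin(ph),np.cos(ph)])
print(R-d)
r=shot([*(R-d),200],ph,476,235,84)
cv2.imwrite("pics/g2.png",np.hstack([a,b])); cv2.imwrite("pics/rk.png",r)
E
```

```text
[495.  -8. 343.] 28.5417
[495.  -8. 343.] 31.3833
[411.73801793 219.95348345]
[476. 233. 363.] 32.4917
```

View pics/g2.png

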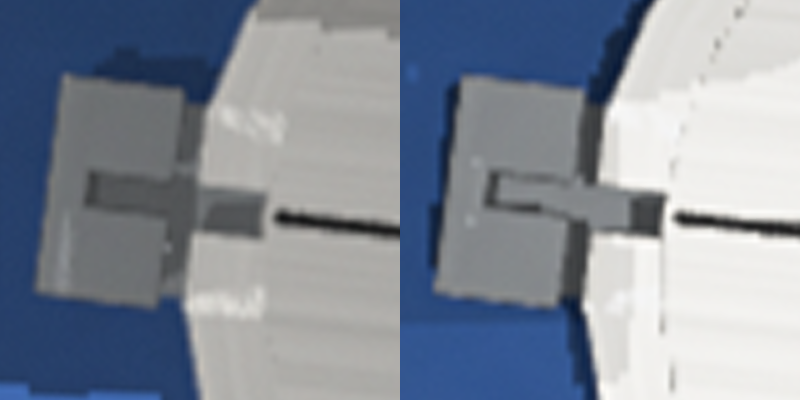

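View pics/rk.png

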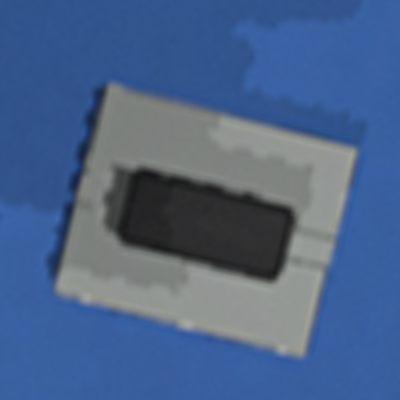

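The guide views at both yaws agree within 0.3 mm: mouth (494.5,-7.2), yaw 0.126. The notch is about 0.01 rad short. The black handle in the rack spans (118..295,170..280), centred at about (477.4,240), with yaw about 0.245. Grasping now.

```bash
python3 - <<'E'
from h import *
h=np.pi/2; B=[477.4,240.0]; ph=.247-h
def st(t):
    s=manip.read_state(); print(t,np.round(s["contact_force"],1),"w",round(s["gripper_width"],1),np.round(s["tcp_pos"],1),round(s["clock"],1))
manip.move_gripper(45)
manip.movep([*B,130],quat(ph)); manip.move_l([*B,47],120); st("down")
manip.move_gripper(5,35); st("closed")
manip.move_l([*B,118],100); st("lifted")
ps=.126-h; M=np.array([494.5,-7.2])+1*np.array([np.cos(.126),np.sin(.126)])
manip.movep([*M,118],quat(ps)); manip.move_l([*M,100],80); manip.pause(.2); st("hover")
c=calibration("wrist"); im=read_camera("wrist"); s=read_camera("scene")
print(proj(c,[[494,-7,50],[*M,59]]), proj(calibration("scene"),[[494,-7,50]]))
cv2.imwrite("pics/hv.png",np.hstack([cv2.resize(im[60:300,100:420],(400,300)),cv2.resize(s[140:260,160:320],(400,300),interpolation=cv2.INTER_CUBIC)])[:,:,::-1])
E
```

```text
down [ 0.1 -0.3 -0.5] w 44.8 [477.8 240.3  47.8] 34.3
closed [-0.6  0.1  3.4] w 15.8 [477.6 240.   47.3] 34.8
lifted [-0.3  0.9 -1.1] w 15.9 [477.  239.8 117.6] 35.7
hover [-0.6  0.  -0.5] w 15.7 [495.8  -6.8 100.3] 37.2
[[257.20179183 208.3880869 ]
 [257.49273889 209.99742406]] [[228.01822956 186.11751083]]
```

View pics/hv.png

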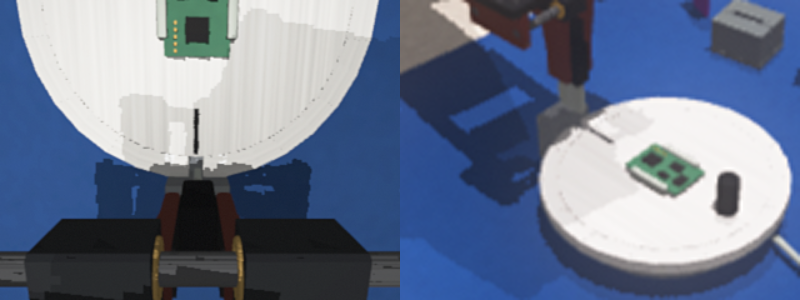

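The wrist view (left half) shows the blade held over the guide, in line with the slot, notch (196,165) and black line. The scene view (right half) shows the rack empty. I'll insert it with force checks.

```bash
python3 - <<'E'
from h import *
p=np.array([494.5,-7.2])+1*np.array([np.cos(.126),np.sin(.126)])
for z in [92,88,84,78,72,66,60,57,56,55,54.3]:
    manip.move_l([*p,z],40); s=manip.read_state(); f=np.array(s["contact_force"]); print(z,f.round(1),np.round(s["tcp_pos"],1),round(s["clock"],1))
    if f[2]>12: break
E
```

```text
92 [-0.4 -0.3 -0.4] [495.1  -7.1  91.6] 37.7
88 [ 0.3 -0.6 -0.4] [495.3  -7.1  87.7] 37.9
84 [-0.4 -0.3 -1. ] [495.3  -7.1  83.7] 38.2
78 [ 0.4 -0.5 -0.4] [495.2  -7.1  77.7] 38.5
72 [-0.2  0.1 -0.1] [495.2  -7.1  71.7] 38.8
66 [ 0.5  0.4 -0.6] [495.2  -7.1  65.7] 39.1
60 [ 0.1 -0.6  0.1] [495.2  -7.1  59.7] 39.4
57 [ 0.4  0.2 -0.1] [495.3  -7.1  56.8] 39.6
56 [ 0.1  0.1 -0.4] [495.5  -7.1  56. ] 39.9
55 [-0.8  0.3  2.9] [495.7  -7.1  55.2] 40.1
54.3 [-2.9  0.6 12.6] [495.7  -7.1  55.2] 40.4
```

It went in without resistance, and the shoulder met the block at TCP 55.2, as expected. Now I'll release and check.

```bash
python3 - <<'E'
from h import *
p=list(manip.read_state()["tcp_pos"])
manip.move_l([p[0],p[1],55.2],20); manip.move_gripper(45); manip.move_l([p[0],p[1],150],100)
ph=.126-np.pi/2; d=66*np.array([-np.sin(ph),np.cos(ph)])
manip.movep([494.5-d[0],-7.2-d[1],200],quat(ph)); manip.pause(.3)
c=calibration("wrist"); im=read_camera("wrist"); s=read_camera("scene")
x,y=np.meshgrid(np.arange(455,535,.2),np.arange(-37,23,.2))
uv=proj(c,np.c_[x.ravel(),y.ravel(),np.full(x.size,92)]).reshape(*x.shape,2).astype(np.float32)
r=cv2.remap(im,uv[...,0],uv[...,1],cv2.INTER_CUBIC)
cv2.imwrite("pics/end.png",np.hstack([r,cv2.resize(s[140:260,160:320],(400,300),interpolation=cv2.INTER_CUBIC)])[:,:,::-1])
st=manip.read_state(); print(st["clock"],np.round(st["contact_force"],1))
E
```

```text
43.2167 [-0.4 -0.1  0.4]
```

View pics/end.png

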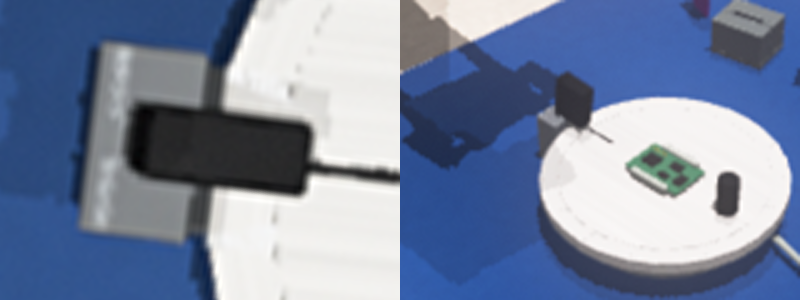

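The end view shows the handle top (143..312, 103..193) sitting about 5 mm further in than its foot, so the blade leans inward by around 0.1 rad. I placed it 1 mm inward and its weight hangs over the block's inner edge. I'll push the handle outward with closed fingers so it seats flat against the slot wall.

```bash
python3 - <<'E'
from h import *
e=-np.array([np.cos(.126),np.sin(.126)]); A=np.array([494.5,-7.2])-113*e; ph=.126-np.pi/2
P=lambda r,z:[*(A+r*e),z]
manip.move_gripper(0,20)
manip.movep(P(70,150),quat(ph)); manip.move_l(P(70,72),120); manip.move_l(P(76,72),60)
f0=np.array(manip.read_state()["contact_force"])
for r in np.arange(77,93,.8):
    manip.move_l(P(r,72),15); s=manip.read_state(); f=(np.array(s["contact_force"])-f0); fr=-f[:2]@e
    print(round(r,1),round(fr,1),round(f[2],1),end=" | ")
    if fr>7: break
manip.move_l(P(r-8,72),60); manip.move_l(P(70,150),120)
d=66*np.array([-np.sin(ph),np.cos(ph)])
manip.movep([494.5-d[0],-7.2-d[1],200],quat(ph)); manip.pause(.2)
c=calibration("wrist"); im=read_camera("wrist"); s=read_camera("scene")
x,y=np.meshgrid(np.arange(455,535,.2),np.arange(-37,23,.2))
uv=proj(c,np.c_[x.ravel(),y.ravel(),np.full(x.size,92)]).reshape(*x.shape,2).astype(np.float32)
r=cv2.remap(im,uv[...,0],uv[...,1],cv2.INTER_CUBIC)
cv2.imwrite("pics/end2.png",np.hstack([r,cv2.resize(s[140:260,160:320],(400,300),interpolation=cv2.INTER_CUBIC)])[:,:,::-1])
print(manip.read_state()["clock"])
E
```

```text
77.0 -0.2 -1.4 | 77.8 0.3 1.1 | 78.6 0.1 -0.4 | 79.4 -0.3 0.9 | 80.2 0.1 -0.0 | 81.0 -0.6 0.4 | 81.8 0.3 -0.7 | 82.6 -0.1 -0.8 | 83.4 0.3 0.5 | 84.2 0.2 1.1 | 85.0 0.2 -0.2 | 85.8 0.5 -0.2 | 86.6 -0.1 0.1 | 87.4 1.0 1.3 | 88.2 4.2 2.3 | 89.0 5.2 4.3 | 89.8 6.1 3.4 | 90.6 7.0 5.2 | 52.0667
```

View pics/end2.png

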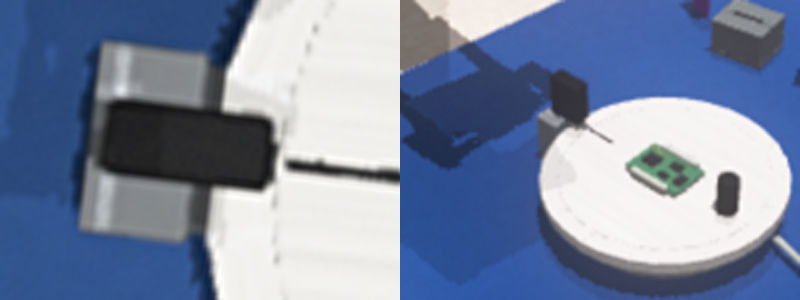

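The handle top now spans (104..273), centred at about x = 492.6. That matches an upright blade seated against the slot wall, about 2 mm from the mouth centre line. The disc line still points into the slot. Handing in.

```bash
python3 -c "
from workcell import manip
s=manip.read_state();print(s['clock'],s['contact_force'],s['gripper_width']);manip.job_done()"
```

```text
52.0667 [ 0.28322462 -0.44451412  0.01325955] 0.5801612969345517
the job is handed in; nothing more can be done
```

I turned the turntable about 7.04 rad counter-clockwise by its knob, with one regrasp. The notch passed the guide once and stopped in line the second time. I then put the blade into the slot and notch, let go, and handed in at 52 s of the 72 allowed. No verdict is reported.

- **Turntable:** close views from two wrist angles agreed within about 0.3 mm. They put the notch about 0.01 rad short of exact, within the 0.07 allowed. I did not re-measure it after the insertion, but the disc's line still pointed into the slot in the last picture.
- **Blade, failed check and fix:** it went in without resistance and its shoulder met the block at the expected height. After release it leaned inward by about 0.1 rad, because I had set it slightly too far in. I pushed the handle outward with closed fingers (peak about 7 N), and the last picture shows it upright and about 2 mm outward of the mouth's centre line. I had no direct measure of its depth after that push.
- **Disagreement:** the top camera put the blade's handle about 5 mm away from where the wrist camera did. I used the wrist camera, and the grasp was clean.
- **Other things:** the board was not touched as far as I can tell. The bystanders were not approached, though I did not measure their positions again. The robot was clear, with forces near zero.

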